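# Line up the glass shade standards for the photometer check

### The arm

A 6-joint arm with a two-finger parallel gripper is mounted at the origin on the work surface. World frame = base frame: x ahead of the robot, y to its left, z up, the work surface at z = 0. Lengths are in m, angles in degrees, forces in N, time in s.
With the tool pointing down it reaches from about 0.275 to 0.775 m from the base axis. Payload 14.6 kg.
Tool frame: the origin (TCP) lies at the very end of the fingers, on their centre line; the grasp point (between the pads) lies 19 mm behind it (robot.grip_depth is the distance from the TCP to the grasp point, in m); z points along the fingers, x is the direction in which the jaws open and shut, and the axes are right-handed (so a half turn about z gives the same grasp; the last joint's range is limited). The gripper opens to 85 mm and grips with 20 to 120 N. Pads are 22 mm wide; open, the fingers measure 114 mm over their backs; the gripper's body (76 mm by 85 mm) begins 54 mm behind the grasp point. The pads swing forward as they close: fully open they stand 13 mm farther back than shut.
Start: joints at [68.165, 15.075, -2.767, 72.158, 0, 81.102], TCP at [0.118, 0.512, 0.231] pointing down, gripper open.
Joint ranges: [-151.79, 151.79], [-50.71, 97.33], [-67.44, 78.34], [-121.81, 120.89], [-77.56, 73.72], [-180, 180]. Speed limits (degrees/s): [108.29, 108.29, 147.25, 159.86, 180, 180].

### API

Orientations are given as [roll, pitch, yaw] about the fixed x, y, z axes, in that order (R = Rz(yaw) Ry(pitch) Rx(roll)).
In Python, from plant import robot, eyes, workorder gives the robot as it stands.
- The arm moves only by the tool play_rows, never from a script. Its argument "plan" is one flat list of numbers, 6 for each row, row after row: the shift along the tool's x, y, z in mm, then the turn, a rotation vector about the tool's x, y, z in rad. A call has 1 to 12 rows; each row shifts and turns the pose as measured when the row begins, along the tool's axes as they then stand; what a row does not reach is not made up. A row lasts 1/8 s, in which the tool goes at most 62.5 mm and 10.7 degrees, less where a joint would pass 70% of its speed; a pose out of reach is approached as far as the arm can. A call with a gripper value outside its range is refused whole. "gripper" is the finger opening in mm, from 0 to 85.4, set as the call begins (left out, the last holds). The fingers move at their own pace and stop on an object; the grip force is fixed at half the most. Time passes only in rows, so rows that do not move let the fingers close. It gives the time, the measured TCP pose, the force and the opening at its end, in the units of the state.
- robot.get_obs(): the state, without advancing time (a new reading comes with each control period).
- eyes.camera(name): name is "scene" or "top" or "wrist"; returns a dict with "color" (400x640x3 uint8, blue, green, red), "range_z" (400x640 float32, m along the optical axis (not along the pixel's ray), 0 where there is no reading), "mtx" (3x3 intrinsics, pixels), "position" and "attitude" of the camera in the world. Camera axes: x right, y down, z forward; pixel columns grow to the right and rows downward; lengths in m; the calibration is good to about 2 mm. A picture is of the moment at which its call begins.
- workorder.finish_job(): hands the job in, once; it reports no verdict.
The state is a dict: "time": time; "qpos": joint angles; "joint_velocities": joint speeds; "joint_efforts": joint torques, N m; "tcp_pos": TCP position; "eef_rot": TCP orientation; "wrist_force": force on the tool from outside, world axes, zero at the start; "wrist_torque": the same for the moment, N m; "finger_gap": finger opening in m.
Only numpy, scipy, OpenCV 4.12 (cv2) and the standard library are available. Lean on these libraries where they do the work, as an engineer would, in place of code of your own. Each camera call takes 0.05 s, during which the arm holds its last target.

### The job

Line up the four tinted glass standards on the rail in order of shade, palest on the seat next to the white tile and darkest at the black-tile end, each standing upright and centred on its own seat. Keep the standards from tipping over, and leave the flask standing where it is.

Things in the scene. Friction and masses are not known exactly. Their poses are not given: they have to be found in the camera images.
- std_pale_mid (a point): Loose glass standard, palest of the four: pale straw, almost cream. A solid tinted cylinder 28 mm in diameter and 50 mm tall standing in a grey plastic foot 34 mm in diameter and 10 mm tall, 60 mm tall in all, about 90 g; stands upright at the start. This point is on its axis at mid-height, 30 mm above its underside; z up along its axis.
- std_amber_mid (a point): Loose glass standard, second palest: golden yellow amber. A solid tinted cylinder 28 mm in diameter and 50 mm tall standing in a grey plastic foot 34 mm in diameter and 10 mm tall, 60 mm tall in all, about 90 g; stands upright at the start. This point is on its axis at mid-height, 30 mm above its underside; z up along its axis.
- std_russet_mid (a point): Loose glass standard, third, second darkest: rusty reddish brown. A solid tinted cylinder 28 mm in diameter and 50 mm tall standing in a grey plastic foot 34 mm in diameter and 10 mm tall, 60 mm tall in all, about 90 g; stands upright at the start. This point is on its axis at mid-height, 30 mm above its underside; z up along its axis.
- std_dark_mid (a point): Loose glass standard, darkest: very dark brown, almost black. A solid tinted cylinder 28 mm in diameter and 50 mm tall standing in a grey plastic foot 34 mm in diameter and 10 mm tall, 60 mm tall in all, about 90 g; stands upright at the start. This point is on its axis at mid-height, 30 mm above its underside; z up along its axis.
- seat_a: Fixed round blue seat with a white ring on it, 56 mm in diameter, 4 mm thick, flat-topped, number 1 of four in a row along a flat grey metal rail (64 x 440 x 12 mm high, its own top 12 mm above the bench), first, at the -y end. Neighbouring seats are 68 to 92 mm apart. Origin at the centre of the seat's underside; its flat top is 4 mm above that (16 mm above the bench). x across the rail, y along the rail.
- seat_b: Fixed round blue seat with a white ring on it, 56 mm in diameter, 4 mm thick, flat-topped, number 2 of four in a row along a flat grey metal rail (64 x 440 x 12 mm high, its own top 12 mm above the bench), next in the row. Neighbouring seats are 68 to 92 mm apart. Origin at the centre of the seat's underside; its flat top is 4 mm above that (16 mm above the bench). x across the rail, y along the rail.
- seat_c: Fixed round blue seat with a white ring on it, 56 mm in diameter, 4 mm thick, flat-topped, number 3 of four in a row along a flat grey metal rail (64 x 440 x 12 mm high, its own top 12 mm above the bench), next in the row. Neighbouring seats are 68 to 92 mm apart. Origin at the centre of the seat's underside; its flat top is 4 mm above that (16 mm above the bench). x across the rail, y along the rail.
- seat_d: Fixed round blue seat with a white ring on it, 56 mm in diameter, 4 mm thick, flat-topped, number 4 of four in a row along a flat grey metal rail (64 x 440 x 12 mm high, its own top 12 mm above the bench), last, at the +y end. Neighbouring seats are 68 to 92 mm apart. Origin at the centre of the seat's underside; its flat top is 4 mm above that (16 mm above the bench). x across the rail, y along the rail.
- white_tile: Fixed round white reference tile, 44 mm in diameter, 7 mm high, near one end of the same rail, beyond the end seat (64 to 76 mm from that seat's centre); a like tile in black is near the other end. Which end is white changes from start to start. Origin at the centre of its underside, 12 mm above the bench.
- flask: Bystander: stoppered greenish conical flask, 72 mm across the base, 122 mm tall, standing beside the work. Origin at the centre of its underside.
There are look-alikes about, which are no part of the job. Of the things like the part that bears std_pale_mid, leave any that is pink, purple or turquoise; of the rest the larger one is meant.

How it is judged (in metres and radians):
At the end, for the whole second after the job is handed in: Counting from the white tile, the seats carry the pale, amber, russet and dark standards in that order; each within 10 mm of its seat's centre, upright within 0.1 rad, with its foot resting on the seat, and at rest (((horizontal distance between white_tile and seat_a below 0.1 m and horizontal distance between std_pale_mid and seat_a below 0.01 m and horizontal distance between std_amber_mid and seat_b below 0.01 m and horizontal distance between std_russet_mid and seat_c below 0.01 m and horizontal distance between std_dark_mid and seat_d below 0.01 m) or (horizontal distance between white_tile and seat_d below 0.1 m and horizontal distance between std_pale_mid and seat_d below 0.01 m and horizontal distance between std_amber_mid and seat_c below 0.01 m and horizontal distance between std_russet_mid and seat_b below 0.01 m and horizontal distance between std_dark_mid and seat_a below 0.01 m)) and angle between each of std_pale_mid, std_amber_mid, std_russet_mid, std_dark_mid's own z axis and vertical below 0.1 rad and height (world z) of std_pale_mid between 0.043 and 0.049 m and linear speed of each of std_pale, std_amber, std_russet, std_dark below 0.02 m/s and height (world z) of std_amber_mid between 0.043 and 0.049 m and height (world z) of std_russet_mid between 0.043 and 0.049 m and height (world z) of std_dark_mid between 0.043 and 0.049 m); the robot touches nothing.
It fails at once if a standard is tipped over (more than about 45 degrees) (angle between any of std_pale_mid, std_amber_mid, std_russet_mid, std_dark_mid's own z axis and vertical above 0.8 rad).
It fails at once if the flask is disturbed (shifted more than 25 mm or tipped) (distance of flask from where it was at the start of the episode above 0.025 m or angle between flask's own z axis and vertical above 0.3 rad).
It also fails if it takes over 102 s, if anything falls off the work surface, if the arm or the gripper's body presses on something with over 40 N, if the wrist force passes 120 N, or if a joint passes its speed limit or range.

## Working session

There is one attempt and no reset: what is moved stays moved. The work goes in short steps, Python scripts to look and compute and a tool call to move; the robot and the scene stay as the last step left them, time stands still between calls to the robot, and variables do not carry over. Pictures are saved under pics/ and viewed, and the job is handed in when it is done.

Besides the shell and the picture viewer there is one more tool, called after "Call:" as name(argument=value, ...) on one line, values as JSON. play_rows: Moves the arm, as the interface text tells. Its arguments: {"type":"object","properties":{"plan":{"type":"array"},"gripper":{"type":"number"}},"required":["plan"]}

```bash
mkdir -p pics; ls; cat > h.py <<'E'
import numpy as np, cv2
from plant import robot, eyes, workorder
from scipy.spatial.transform import Rotation as R
E
python3 - <<'E'
from h import *
for n in("scene","top"):
    c=eyes.camera(n); cv2.imwrite(f"pics/{n}0.png",c["color"]); np.savez(f"{n}0.npz",**c)
    print(n,c["mtx"],c["position"],c["attitude"])
print(robot.get_obs())
E
```

```text
pics
scene [[497.16585023   0.         324.6481133 ]
 [  0.         497.16585023 201.96850945]
 [  0.           0.           1.        ]] [1.00698846 0.61664717 0.73436414] [-133.16721642    0.2751715   134.61873797]
top [[518.00030052   0.         312.892275  ]
 [  0.         518.00030052 202.65705797]
 [  0.           0.           1.        ]] [0.26861238 0.08327075 1.14825099] [-1.66636797e+02  1.20287453e-01 -8.34667805e+01]
{'time': 0.1, 'qpos': array([ 6.81648247e+01,  1.50960372e+01, -2.79993750e+00,  7.21585256e+01,
       -1.52624242e-03,  8.11031492e+01]), 'joint_velocities': array([ 0.09368926,  0.07728159,  0.10579915, -0.06377323,  0.07404094,
        0.02805896]), 'joint_efforts': array([ 2.00293085e-03, -6.38580680e+01,  3.85065544e+01,  9.95275128e-03,
       -2.16041003e-04, -1.35808216e-05]), 'tcp_pos': array([0.11745728, 0.51143772, 0.23087491]), 'eef_rot': array([-1.79993079e+02,  5.40805982e-02,  7.70616795e+01]), 'wrist_force': array([ 0.01856319, -0.12200853, -0.09656227]), 'wrist_torque': array([0.03751444, 0.05191107, 0.00647512]), 'finger_gap': 0.08509115374292994}
```

View pics/scene0.png

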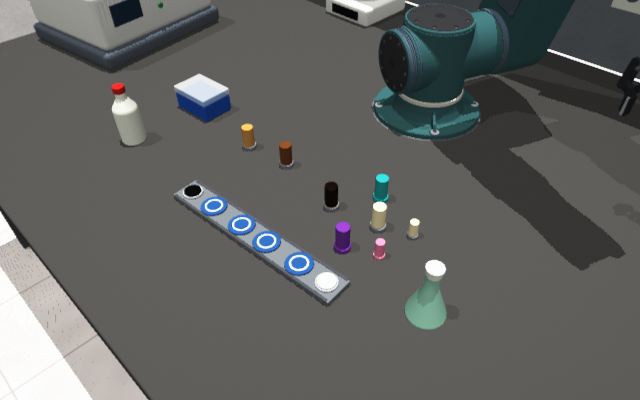

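View pics/top0.png

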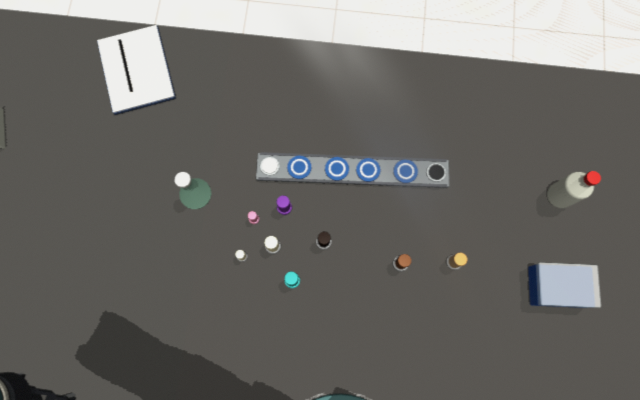

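The scene view shows pale large (379,215), amber (249,137), russet (286,154), dark (331,195), flask (428,300), and the white tile at (326,282). In the top view the white tile is at (270,166) and the black one at (437,172).

Pale candidates in the top view:
- large cream (272,243)
- small cream (241,255)
- pink (253,217)
- purple (284,204)
- turquoise (292,280)

The large cream one fits, because it is the larger of the two that aren't pink, purple or turquoise.

```bash
cat >> h.py <<'E'
def pose(c): return R.from_euler('xyz',c["attitude"],degrees=True).as_matrix(), np.array(c["position"])
def ray(c,uv,z):
    M,p=pose(c); uv=np.atleast_2d(uv)
    d=np.c_[uv,np.ones(len(uv))]@np.linalg.inv(c["mtx"]).T@M.T
    return p+d*((z-p[2])/d[:,2])[:,None]
def cloud(c):
    M,p=pose(c); v,u=np.mgrid[:400,:640]; z=c["range_z"]
    P=np.stack([u,v,np.ones_like(u)],-1)@np.linalg.inv(c["mtx"]).T*z[...,None]
    P=P@M.T+p; P[z==0]=np.nan; return P
def proj(c,X):
    M,p=pose(c); q=(np.atleast_2d(X)-p)@M@c["mtx"].T; return q[:,:2]/q[:,2:]
E
python3 - <<'E'
from h import *
im=cv2.imread("pics/top0.png"); 
cv2.imwrite("pics/crop0.png",cv2.resize(im[145:300,180:480],None,fx=2.6,fy=2.6,interpolation=cv2.INTER_CUBIC))
for n in("top","scene"):
    c=dict(np.load(f"{n}0.npz")); P=cloud(c)
    print(n)
    # top faces by height
    m=((P[...,2]>0.052)&(P[...,2]<0.068)&(P[...,0]>.2)).astype(np.uint8)
    k,l,s,ce=cv2.connectedComponentsWithStats(m)
    for i in range(1,k):
        if s[i,4]<15: continue
        print("top",ce[i].round(1),s[i,2:],np.nanmedian(P[l==i],0).round(4),im[l==i].mean(0).round() if n=="top" else c["color"][l==i].mean(0).round(), ray(c,ce[i],.06)[0].round(4))
    hsv=cv2.cvtColor(c["color"],cv2.COLOR_BGR2HSV)
    b=cv2.inRange(hsv,(100,120,60),(125,255,255))
    for ct in cv2.findContours(b,cv2.RETR_EXTERNAL,cv2.CHAIN_APPROX_NONE)[0]:
        a=cv2.contourArea(ct)
        if a<100: continue
        e=cv2.fitEllipse(ct); w=ray(c,ct[:,0].astype(float),.016)
        (cx,cy),r=cv2.minEnclosingCircle(w[:,:2].astype(np.float32)); print("seat",np.round(e[0],1),ray(c,e[0],.016)[0].round(4),round(r*2,4),np.nanmedian(P[int(e[0][1]),int(e[0][0])]).round(3),P[int(e[0][1]),int(e[0][0])].round(4))
c=dict(np.load("top0.npz"));print(ray(c,[[270,166],[437,172]],.019)); print(cloud(c)[[170,290],[350,100]])
E
```

```text
top
top [191.7 189.9] [ 19  18 109] [0.5215 0.3768 0.0598] [100. 117.  89.] [0.5236 0.3798 0.06  ]
top [562.1 193.7] [ 20  26 100] [ 0.6032 -0.4151  0.0601] [88. 97. 96.] [ 0.6062 -0.419   0.06  ]
top [282.3 201.5] [ 13  14 134] [0.52   0.1807 0.0603] [179.  79. 143.] [0.5202 0.1809 0.06  ]
top [323.3 237.6] [ 13  14 134] [0.4517 0.0842 0.0604] [43. 49. 60.] [0.4519 0.0844 0.06  ]
top [270.5 242. ] [ 14  13 139] [0.4297 0.1943 0.0606] [220. 226. 227.] [0.4298 0.1946 0.06  ]
top [459.3 258.8] [ 14  13 145] [ 0.4394 -0.2048  0.0602] [106. 178. 209.] [ 0.4394 -0.205   0.06  ]
top [403.6 260.1] [ 14  13 143] [ 0.4231 -0.0885  0.0608] [ 70. 102. 152.] [ 0.4234 -0.0888  0.06  ]
top [567.5 284.6] [  64   46 2473] [ 0.4107 -0.4291  0.0646] [197. 185. 176.] [ 0.4112 -0.431   0.06  ]
top [290.4 277.7] [ 14  14 143] [0.36   0.143  0.0608] [200. 207.  81.] [0.36   0.1433 0.06  ]
seat [533.1 285.4] [ 0.4067 -0.3778  0.016 ] 0.0861 0.032 [ 0.4057 -0.3713  0.0316]
seat [405.2 170.7] [ 0.6337 -0.0842  0.016 ] 0.0525 0.018 [ 0.6349 -0.0835  0.0175]
seat [367.9 169.5] [6.269e-01 3.000e-04 1.600e-02] 0
[... 1037 characters left out ...]
89.  64. 141.] [0.524  0.1822 0.06  ]
top [428.2 296.9] [ 25  20 226] [0.5424 0.3936 0.0595] [124. 144. 103.] [0.5409 0.3916 0.06  ]
seat [298.6 263.3] [0.6173 0.159  0.016 ] 0.0573 0.159 [0.619  0.1592 0.0184]
seat [266.2 241.3] [0.6237 0.0735 0.016 ] 0.057 0.076 [0.6255 0.0756 0.02  ]
seat [241.1 224.4] [0.6292 0.0023 0.016 ] 0.0571 0.015 [6.281e-01 3.000e-04 1.500e-02]
seat [213.6 205.7] [ 0.6353 -0.0824  0.016 ] 0.0572 0.019 [ 0.6366 -0.0819  0.0193]
seat [203.9 103.5] [ 0.4157 -0.4268  0.016 ] 0.1842 0.056 [ 0.449  -0.3722  0.0561]
[[ 0.60910909  0.22306045  0.019     ]
 [ 0.63790493 -0.15579869  0.019     ]]
[[ 0.62316894  0.04063098  0.00968417]
 [ 0.29099765  0.55992139 -0.00447155]]
```

View pics/crop0.png

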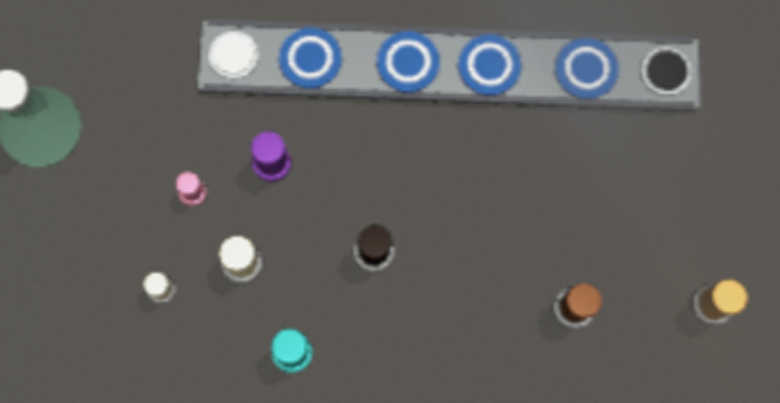

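Target confirmed in the crop: the large cream one at about (238,255). White is at the +y end, so pale goes to d, amber to c, russet to b and dark to a. First I'll turn the jaws to lie along world x.

Call:
play_rows(plan=[0, 0, 0, 0, 0, 0.168, 0, 0, 0, 0, 0, 0.168, 0, 0, 0, 0, 0, 0.168, 0, 0, 0, 0, 0, 0.168, 0, 0, 0, 0, 0, 0.168, 0, 0, 0, 0, 0, 0.168, 0, 0, 0, 0, 0, 0.168, 0, 0, 0, 0, 0, 0.168, 0, 0, 0, 0, 0, 0], gripper=55)

```text
time: 1.23
tcp_pos: [0.1168, 0.51, 0.2283]
eef_rot: [179.6, 0.1, -2.4]
wrist_force: [-0.5, -0.0, -0.3]
finger_gap: 0.0552
```

Call:
play_rows(plan=[28, 28, 6, 0, 0, -0.042, 28, 28, 6, 0, 0, 0, 28, 28, 6, 0, 0, 0, 28, 28, 6, 0, 0, 0, 28, 28, 6, 0, 0, 0, 28, 28, 6, 0, 0, 0, 28, 28, 6, 0, 0, 0, 28, 28, 6, 0, 0, 0, 28, 28, 6, 0, 0, 0, 28, 28, 6, 0, 0, 0, 28, 28, 6, 0, 0, 0, 0, 0, 0, 0, 0, 0])

```text
time: 2.72
tcp_pos: [0.4407, 0.1989, 0.1601]
eef_rot: [179.6, 0.2, 3.5]
wrist_force: [-0.3, 0.1, -0.2]
finger_gap: 0.0546
```

```bash
python3 - <<'E'
from h import *
c=eyes.camera("wrist"); cv2.imwrite("pics/w1.png",c["color"]); np.savez("w1.npz",**c); print(c["position"],c["attitude"],c["mtx"][0]); print(robot.get_obs()["tcp_pos"],robot.get_obs()["eef_rot"])
print(proj(c,[[.431,.195,.06],[.431,.195,0.01]]))
E
```

```text
[0.43712416 0.27284625 0.3029047 ] [163.05784239   0.26019922   3.5250261 ] [314.09528356   0.         311.8336674 ]
[0.43975827 0.19968693 0.1603121 ] [179.65070174   0.22304961   3.53929832]
[[299.76501102 205.30279299]
 [301.90709799 189.57081385]]
```

View pics/w1.png

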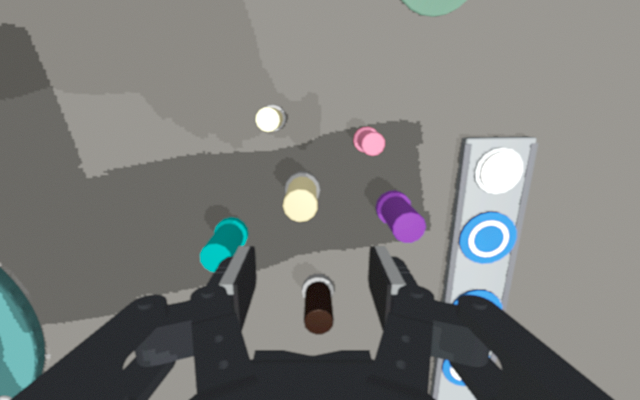

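The wrist view shows the pale standard's top at (300,205), where I predicted (300,205). Next I centre over it and go down.

Call:
play_rows(plan=[-9, 4, 0, 0, 0, 0.061, 0, 0, 0, 0, 0, 0, 0, 0, 20, 0, 0, 0, 0, 0, 20, 0, 0, 0, 0, 0, 20, 0, 0, 0])

```text
time: 3.4
tcp_pos: [0.43, 0.198, 0.1008]
eef_rot: [179.7, 0.0, 1.0]
wrist_force: [0.5, 1.0, -0.4]
finger_gap: 0.0552
```

Call:
play_rows(plan=[1, 3, 20, 0, 0, 0.017, 0, 0, 20, 0, 0, 0, 0, 0, 20, 0, 0, 0, 0, 0, 16, 0, 0, 0, 0, 0, 0, 0, 0, 0])

```text
time: 4.03
tcp_pos: [0.4298, 0.1981, 0.0224]
eef_rot: [179.8, 0.0, 1.1]
wrist_force: [0.3, 0.5, -0.2]
finger_gap: 0.0549
```

Call:
play_rows(plan=[1, 3, 0, 0, 0, 0.017, 0, 0, 0, 0, 0, 0])

```text
time: 4.28
tcp_pos: [0.4315, 0.1956, 0.0236]
eef_rot: [179.8, -0.1, 0.2]
wrist_force: [0.1, 1.2, 0.5]
finger_gap: 0.0551
```

Good. Close.

Call:
play_rows(plan=[0, 0, 2, 0, 0, 0, 0, 0, 0, 0, 0, 0, 0, 0, 0, 0, 0, 0, 0, 0, 0, 0, 0, 0, 0, 0, 0, 0, 0, 0, 0, 0, 0, 0, 0, 0], gripper=15)

```text
time: 5.03
tcp_pos: [0.4319, 0.1957, 0.0223]
eef_rot: [179.8, -0.2, 0.3]
wrist_force: [0.3, 0.1, -0.8]
finger_gap: 0.0267
```

Call:
play_rows(plan=[0, 0, -30, 0, 0, 0, 0, 0, -30, 0, 0, 0, 0, 0, -30, 0, 0, 0, 0, 0, -10, 0, 0, 0, 30, 6, 0, 0, 0, 0, 30, 6, 0, 0, 0, 0, 30, 6, 0, 0, 0, 0, 30, 6, 0, 0, 0, 0, 30, 6, 0, 0, 0, 0, 20, 4, 0, 0, 0, 0, 0, 0, 0, 0, 0, 0])

```text
time: 6.4
tcp_pos: [0.6042, 0.1612, 0.118]
eef_rot: [179.7, 0.3, 0.3]
wrist_force: [0.5, -0.5, -1.4]
finger_gap: 0.0267
```

Call:
play_rows(plan=[12, 2, 0, 0, 0, 0, 0, 0, 0, 0, 0, 0])

```text
time: 6.65
tcp_pos: [0.6156, 0.1594, 0.1171]
eef_rot: [179.7, 0.4, 0.3]
wrist_force: [-1.1, -0.2, -0.7]
finger_gap: 0.0271
```

```bash
cat > look.py <<'E'
from h import *
import sys
t=sys.argv[1]
for n in("top","scene","wrist"):
    c=eyes.camera(n); cv2.imwrite(f"pics/{n}{t}.png",c["color"]); np.savez(f"{n}{t}.npz",**c)
o=robot.get_obs(); print(o["time"],o["tcp_pos"],o["eef_rot"])
E
python3 look.py 2
```

```text
6.8 [0.61488163 0.15958469 0.11749948] [179.73973472   0.42871527   0.32568609]
```

View pics/wrist2.png

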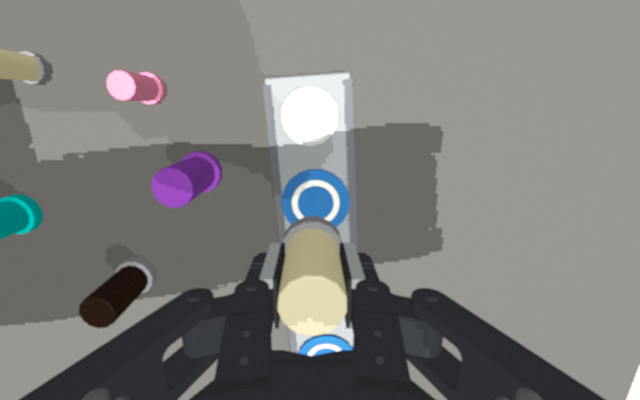

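The wrist view shows the pale standard held upright between the pads, with seat d's ring at about (316,202). I'll use this third view to check the seat positions.

```bash
python3 - <<'E'
from h import *
c=dict(np.load("wrist2.npz")); hsv=cv2.cvtColor(c["color"],cv2.COLOR_BGR2HSV)
b=cv2.inRange(hsv,(100,120,60),(125,255,255))
for ct in cv2.findContours(b,cv2.RETR_LIST,cv2.CHAIN_APPROX_NONE)[0]:
    if cv2.contourArea(ct)<150: continue
    e=cv2.fitEllipse(ct); print(e[0],e[1],ray(c,e[0],.016)[0].round(4))
print(proj(c,[[.6155,.1585,.016]]))
E
```

```text
(325.027099609375, 348.3750305175781) (24.754138946533203, 47.17711639404297) [0.6276 0.0141 0.016 ]
(315.2422180175781, 202.08914184570312) (30.053466796875, 33.54352951049805) [0.6171 0.1588 0.016 ]
(315.1990661621094, 200.79473876953125) (57.83769989013672, 62.269927978515625) [0.617  0.1599 0.016 ]
[[313.28129647 202.42163786]]
```

Call:
play_rows(plan=[2, 0, 20, 0, 0, 0, 0, 0, 20, 0, 0, 0, 0, 0, 20, 0, 0, 0, 0, 0, 8, 0, 0, 0, 0, 0, 0, 0, 0, 0])

```text
time: 7.42
tcp_pos: [0.6155, 0.1601, 0.0496]
eef_rot: [179.8, 0.3, 0.4]
wrist_force: [1.3, 0.8, -1.1]
finger_gap: 0.0269
```

Call:
play_rows(plan=[3, 2, 5, 0, 0, 0, 0, 0, 4, 0, 0, 0, 0, 0, 0, 0, 0, 0])

```text
time: 7.8
tcp_pos: [0.6195, 0.1581, 0.0416]
eef_rot: [179.8, 0.2, 0.4]
wrist_force: [0.5, 0.1, -1.0]
finger_gap: 0.0269
```

Call:
play_rows(plan=[-2, 0, 2, 0, 0, 0, 0, 0, 2, 0, 0, 0, 0, 0, 0, 0, 0, 0])

```text
time: 8.18
tcp_pos: [0.6175, 0.1581, 0.0383]
eef_rot: [179.8, 0.1, 0.4]
wrist_force: [0.2, -0.5, -2.9]
finger_gap: 0.0266
```

Call:
play_rows(plan=[0, 0, 1, 0, 0, 0, 0, 0, 0, 0, 0, 0])

```text
time: 8.43
tcp_pos: [0.6175, 0.1581, 0.0384]
eef_rot: [179.8, 0.1, 0.4]
wrist_force: [0.8, 0.2, -1.1]
finger_gap: 0.0269
```

Call:
play_rows(plan=[0, 0, 0, 0, 0, 0, 0, 0, 0, 0, 0, 0, 0, 0, 0, 0, 0, 0, 0, 0, 0, 0, 0, 0], gripper=55)

```text
time: 8.93
tcp_pos: [0.6177, 0.1582, 0.0381]
eef_rot: [179.8, 0.1, 0.4]
wrist_force: [-0.7, -0.1, -0.7]
finger_gap: 0.0551
```

Call:
play_rows(plan=[0, 0, -20, 0, 0, 0, 0, 0, -40, 0, 0, 0, 0, 0, -40, 0, 0, 0, 0, 0, -15, 0, 0, 0, -30, 13, 0, 0, 0, 0, -30, 13, 0, 0, 0, 0, -30, 13, 0, 0, 0, 0, -30, 13, 0, 0, 0, 0, -30, 13, 0, 0, 0, 0, -15, 8, 0, 0, 0, 0, 0, 0, 0, 0, 0, 0])

```text
time: 10.3
tcp_pos: [0.4481, 0.0825, 0.1568]
eef_rot: [179.8, 0.0, 0.4]
wrist_force: [0.4, 0.1, -0.5]
finger_gap: 0.0549
```

```bash
python3 look.py 3; python3 - <<'E'
from h import *
for n in("top","scene"):
    c=dict(np.load(f"{n}3.npz")); P=cloud(c)
    m=((P[...,2]>0.07)&(P[...,2]<0.082)&(P[...,0]>.55)).astype(np.uint8)
    k,l,s,ce=cv2.connectedComponentsWithStats(m)
    for i in range(1,k):
        if s[i,4]>60: print(n,ce[i].round(1),s[i,2:],np.nanmedian(P[l==i],0).round(4),ray(c,ce[i],.076)[0].round(4))
c=dict(np.load("wrist3.npz"));print(proj(c,[.4535,.0853,.06]))
E
```

```text
10.45 [0.44950048 0.08293224 0.15658654] [ 1.79781798e+02 -1.32770876e-03  4.42739928e-01]
top [565.5 191.8] [20 25 73] [ 0.6027 -0.4152  0.0754] [ 0.6063 -0.4188  0.076 ]
scene [127.6 117.6] [ 26  13 112] [ 0.6299 -0.416   0.0764] [ 0.6279 -0.4184  0.076 ]
scene [296.6 241.7] [ 16  15 171] [0.6181 0.1581 0.0761] [0.6183 0.1585 0.076 ]
[[316.83713657 200.01376285]]
```

View pics/wrist3.png

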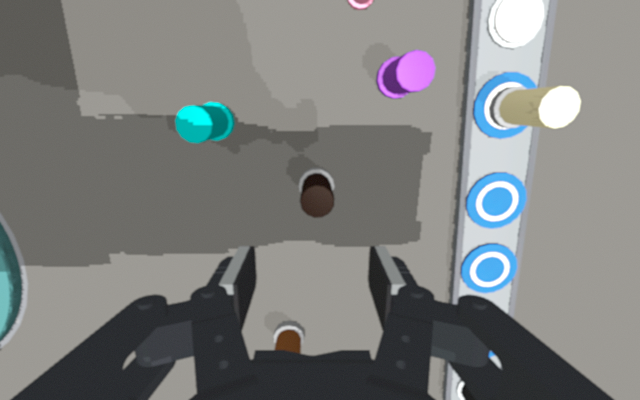

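View pics/scene3.png

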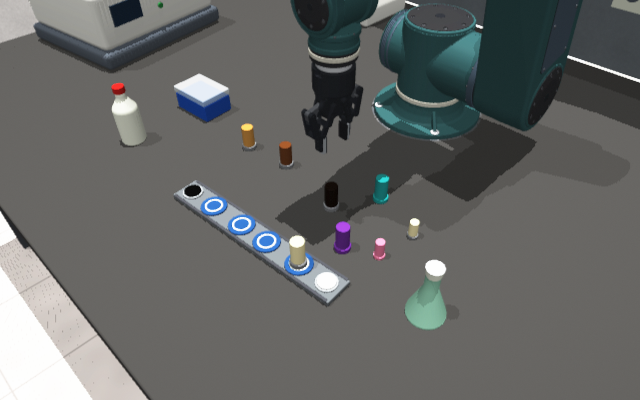

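Pale stands on seat d: (0.6183, 0.1585) against the seat at (0.6173, 0.159) in the same view. The dark standard shows in the wrist view at (317,200), as predicted.

Call:
play_rows(plan=[4, -2, 20, 0, 0, 0, 0, 0, 25, 0, 0, 0, 0, 0, 25, 0, 0, 0, 0, 0, 25, 0, 0, 0, 0, 0, 0, 0, 0, 0])

```text
time: 11.08
tcp_pos: [0.458, 0.0862, 0.0586]
eef_rot: [179.8, -0.1, 0.5]
wrist_force: [0.3, -0.3, 0.3]
finger_gap: 0.055
```

Call:
play_rows(plan=[-4, 1, 12, 0, 0, 0, 0, 0, 12, 0, 0, 0, 0, 0, 12, 0, 0, 0, 0, 0, 0, 0, 0, 0])

```text
time: 11.58
tcp_pos: [0.4555, 0.0852, 0.0217]
eef_rot: [179.8, -0.2, 0.6]
wrist_force: [-0.3, 1.0, -0.5]
finger_gap: 0.0551
```

Call:
play_rows(plan=[-1, 0, 0, 0, 0, 0, 0, 0, 0, 0, 0, 0, 0, 0, 0, 0, 0, 0, 0, 0, 0, 0, 0, 0, 0, 0, 0, 0, 0, 0], gripper=15)

```text
time: 12.2
tcp_pos: [0.4549, 0.0852, 0.0226]
eef_rot: [179.8, -0.3, 0.6]
wrist_force: [-0.5, -0.1, -0.6]
finger_gap: 0.0268
```

Call:
play_rows(plan=[0, 0, -30, 0, 0, 0, 0, 0, -30, 0, 0, 0, 0, 0, -30, 0, 0, 0, 0, 0, -10, 0, 0, 0, 30, 28, 0, 0, 0, 0, 30, 28, 0, 0, 0, 0, 30, 28, 0, 0, 0, 0, 30, 28, 0, 0, 0, 0, 30, 28, 0, 0, 0, 0, 25, 25, 0, 0, 0, 0, 0, 0, 0, 0, 0, 0])

```text
time: 13.58
tcp_pos: [0.6342, -0.0827, 0.1195]
eef_rot: [179.9, 0.1, 0.6]
wrist_force: [-1.0, 0.4, -0.7]
finger_gap: 0.0265
```

Call:
play_rows(plan=[0, 0, 20, 0, 0, 0, 0, 0, 20, 0, 0, 0, 0, 0, 20, 0, 0, 0, 0, 0, 10, 0, 0, 0, 0, 0, 0, 0, 0, 0])

```text
time: 14.2
tcp_pos: [0.6311, -0.0806, 0.0443]
eef_rot: [180.0, 0.4, 0.7]
wrist_force: [-0.4, -0.2, 0.5]
finger_gap: 0.0265
```

Call:
play_rows(plan=[4, 2, 2, 0, 0, 0, 0, 0, 0, 0, 0, 0])

```text
time: 14.45
tcp_pos: [0.6358, -0.0827, 0.0433]
eef_rot: [180.0, 0.3, 0.7]
wrist_force: [0.5, -0.1, 0.3]
finger_gap: 0.0267
```

Call:
play_rows(plan=[0, 0, 3, 0, 0, 0, 0, 0, 2, 0, 0, 0, 0, 0, 0, 0, 0, 0])

```text
time: 14.82
tcp_pos: [0.6362, -0.0828, 0.0386]
eef_rot: [179.9, 0.2, 0.7]
wrist_force: [-0.2, 0.8, 0.4]
finger_gap: 0.0265
```

Call:
play_rows(plan=[0, 0, 1, 0, 0, 0, 0, 0, 0, 0, 0, 0])

```text
time: 15.08
tcp_pos: [0.6364, -0.0828, 0.0383]
eef_rot: [179.9, 0.2, 0.7]
wrist_force: [-0.2, 0.2, -0.6]
finger_gap: 0.0269
```

Call:
play_rows(plan=[0, 0, 0, 0, 0, 0, 0, 0, 0, 0, 0, 0, 0, 0, 0, 0, 0, 0, 0, 0, 0, 0, 0, 0], gripper=55)

```text
time: 15.58
tcp_pos: [0.6365, -0.0829, 0.0383]
eef_rot: [179.9, 0.2, 0.7]
wrist_force: [-0.5, -0.3, 1.2]
finger_gap: 0.055
```

Call:
play_rows(plan=[0, 0, -20, 0, 0, 0, 0, 0, -40, 0, 0, 0, 0, 0, -40, 0, 0, 0, 0, 0, -15, 0, 0, 0, -35, 0, 0, 0, 0, 0, -35, 0, 0, 0, 0, 0, -35, 0, 0, 0, 0, 0, -35, 0, 0, 0, 0, 0, -35, 0, 0, 0, 0, 0, -35, 5, 0, 0, 0, 0, 0, 0, 0, 0, 0, 0])

```text
time: 16.95
tcp_pos: [0.4204, -0.09, 0.1571]
eef_rot: [179.9, 0.1, 0.7]
wrist_force: [0.2, 0.1, -0.5]
finger_gap: 0.0551
```

```bash
cat > chk.py <<'E'
from h import *
import sys
t=sys.argv[1]
for n in("top","scene"):
    c=dict(np.load(f"{n}{t}.npz")); P=cloud(c)
    m=((P[...,2]>0.07)&(P[...,2]<0.082)&(P[...,0]>.59)&(P[...,1]>-.15)&(P[...,1]<.25)).astype(np.uint8)
    k,l,s,ce=cv2.connectedComponentsWithStats(m)
    for i in range(1,k):
        if s[i,4]>60: print(n,ce[i].round(1),s[i,2:],np.nanmedian(P[l==i],0).round(4),ray(c,ce[i],.076)[0].round(4))
c=dict(np.load(f"wrist{t}.npz"));print(proj(c,[[.4255,-.0878,.06],[.4415,-.2038,.06]]))
E
python3 look.py 4; python3 chk.py 4
```

```text
17.1 [ 0.42292388 -0.0901953   0.15700718] [1.7989162e+02 5.7718039e-02 7.5316690e-01]
top [298.3 158.6] [ 13  13 127] [0.6157 0.1573 0.0765] [0.6155 0.1573 0.076 ]
top [409.5 162.2] [ 14  13 125] [ 0.6345 -0.0831  0.0765] [ 0.6348 -0.0832  0.076 ]
scene [208.2 184.8] [ 14  11 125] [ 0.6377 -0.0823  0.0759] [ 0.6375 -0.0817  0.076 ]
scene [296.6 241.7] [ 16  15 171] [0.6184 0.1583 0.076 ] [0.6184 0.1584 0.076 ]
[[315.45111988 200.14786859]
 [331.06591177 323.45461769]]
```

View pics/wrist4.png

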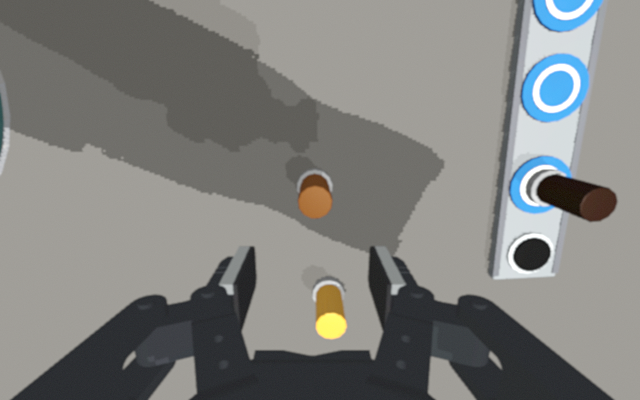

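Dark is centred on seat a within 2 mm. Russet shows at (315,200), as predicted.

Call:
play_rows(plan=[2, -2, 20, 0, 0, 0, 0, 0, 25, 0, 0, 0, 0, 0, 25, 0, 0, 0, 0, 0, 25, 0, 0, 0, 0, 0, 0, 0, 0, 0])

```text
time: 17.73
tcp_pos: [0.4305, -0.0886, 0.0591]
eef_rot: [179.9, -0.1, 0.9]
wrist_force: [0.5, 0.2, 1.8]
finger_gap: 0.0552
```

Call:
play_rows(plan=[-4, -1, 12, 0, 0, 0, 0, 0, 12, 0, 0, 0, 0, 0, 12, 0, 0, 0, 0, 0, 0, 0, 0, 0])

```text
time: 18.23
tcp_pos: [0.4297, -0.0884, 0.0236]
eef_rot: [179.8, -0.2, 0.9]
wrist_force: [0.5, 0.0, 0.6]
finger_gap: 0.0551
```

Call:
play_rows(plan=[-3, 0, 1, 0, 0, 0.015, 0, 0, 0, 0, 0, 0])

```text
time: 18.48
tcp_pos: [0.4269, -0.0886, 0.023]
eef_rot: [179.8, -0.3, 0.0]
wrist_force: [-0.2, 0.3, -0.1]
finger_gap: 0.0548
```

Call:
play_rows(plan=[0, 0, 0, 0, 0, 0, 0, 0, 0, 0, 0, 0, 0, 0, 0, 0, 0, 0, 0, 0, 0, 0, 0, 0, 0, 0, 0, 0, 0, 0], gripper=15)

```text
time: 19.1
tcp_pos: [0.4272, -0.0887, 0.0237]
eef_rot: [179.8, -0.3, 0.0]
wrist_force: [-0.4, -0.1, -1.5]
finger_gap: 0.027
```

Call:
play_rows(plan=[0, 0, -30, 0, 0, 0, 0, 0, -30, 0, 0, 0, 0, 0, -30, 0, 0, 0, 0, 0, -10, 0, 0, 0, 35, -15, 0, 0, 0, 0, 35, -15, 0, 0, 0, 0, 35, -15, 0, 0, 0, 0, 35, -15, 0, 0, 0, 0, 35, -15, 0, 0, 0, 0, 22, -13, 0, 0, 0, 0, 0, 0, 0, 0, 0, 0])

```text
time: 20.48
tcp_pos: [0.6276, 0.003, 0.1193]
eef_rot: [179.8, 0.1, -0.1]
wrist_force: [-0.0, -0.7, 0.1]
finger_gap: 0.0267
```

Call:
play_rows(plan=[0, 1, 20, 0, 0, 0, 0, 0, 20, 0, 0, 0, 0, 0, 20, 0, 0, 0, 0, 0, 10, 0, 0, 0, 0, 0, 0, 0, 0, 0])

```text
time: 21.1
tcp_pos: [0.6237, 0.0004, 0.0446]
eef_rot: [179.8, 0.4, -0.1]
wrist_force: [-0.0, -0.1, 0.0]
finger_gap: 0.0268
```

Call:
play_rows(plan=[4, 0, 2, 0, 0, 0, 0, 0, 0, 0, 0, 0])

```text
time: 21.35
tcp_pos: [0.6284, 0.0002, 0.0436]
eef_rot: [179.8, 0.3, -0.1]
wrist_force: [0.2, -0.2, -1.3]
finger_gap: 0.0267
```

Call:
play_rows(plan=[0, 0, 2, 0, 0, 0, 0, 0, 2, 0, 0, 0, 0, 0, 0, 0, 0, 0])

```text
time: 21.72
tcp_pos: [0.6288, 0.0002, 0.0401]
eef_rot: [179.8, 0.2, -0.1]
wrist_force: [0.3, -0.5, -0.8]
finger_gap: 0.0271
```

Call:
play_rows(plan=[0, 0, 1.5, 0, 0, 0, 0, 0, 0, 0, 0, 0])

```text
time: 21.98
tcp_pos: [0.629, 0.0002, 0.0398]
eef_rot: [179.8, 0.1, -0.1]
wrist_force: [1.2, -0.1, -1.8]
finger_gap: 0.0268
```

Call:
play_rows(plan=[0, 0, 0, 0, 0, 0, 0, 0, 0, 0, 0, 0, 0, 0, 0, 0, 0, 0, 0, 0, 0, 0, 0, 0], gripper=55)

```text
time: 22.48
tcp_pos: [0.6291, 0.0001, 0.0397]
eef_rot: [179.8, 0.1, -0.1]
wrist_force: [-0.5, 0.9, -0.4]
finger_gap: 0.0551
```

Call:
play_rows(plan=[0, 0, -20, 0, 0, 0, 0, 0, -40, 0, 0, 0, 0, 0, -40, 0, 0, 0, 0, 0, -15, 0, 0, 0, -31, 34, 0, 0, 0, 0, -31, 34, 0, 0, 0, 0, -31, 34, 0, 0, 0, 0, -31, 34, 0, 0, 0, 0, -31, 34, 0, 0, 0, 0, -31, 33, 0, 0, 0, 0, 0, 0, 0, 0, 0, 0])

```text
time: 23.85
tcp_pos: [0.4378, -0.2076, 0.1592]
eef_rot: [179.7, 0.1, -0.0]
wrist_force: [0.8, 0.3, -0.1]
finger_gap: 0.0549
```

```bash
python3 look.py 5; python3 chk.py 5
```

```text
24.0 [ 0.43970554 -0.20581443  0.15912044] [1.79760016e+02 7.15263144e-02 1.55787000e-01]
top [298.2 158.6] [ 13  13 127] [0.6157 0.1571 0.0764] [0.6156 0.1573 0.076 ]
top [371.  161.5] [ 13  14 131] [ 0.6263 -0.      0.0763] [ 6.268e-01 -2.000e-04  7.600e-02]
top [409.5 162.4] [ 14  14 128] [ 0.6339 -0.0835  0.0769] [ 0.6342 -0.0833  0.076 ]
scene [208.3 184.7] [ 14  11 124] [ 0.6368 -0.0812  0.0762] [ 0.6372 -0.0819  0.076 ]
scene [236.7 202.7] [ 15  13 141] [0.6297 0.001  0.0763] [0.63   0.0011 0.076 ]
scene [296.5 241.8] [ 16  14 173] [0.6181 0.1587 0.0759] [0.6185 0.1584 0.076 ]
[[292.15692611  39.31072771]
 [314.42333566 199.07320871]]
```

View pics/wrist5.png

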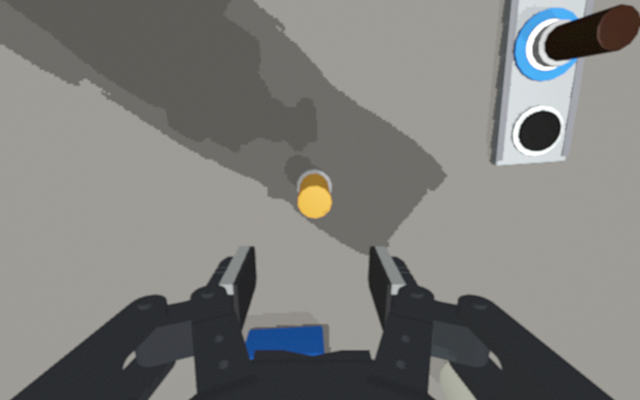

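Russet is on seat b within 2 mm. Amber shows at (314,200), as predicted.

Call:
play_rows(plan=[0, -2, 20, 0, 0, 0, 0, 0, 25, 0, 0, 0, 0, 0, 25, 0, 0, 0, 0, 0, 25, 0, 0, 0, 0, 0, 0, 0, 0, 0])

```text
time: 24.62
tcp_pos: [0.444, -0.2001, 0.0616]
eef_rot: [179.8, -0.0, 0.6]
wrist_force: [-0.4, 1.0, 0.6]
finger_gap: 0.0549
```

Call:
play_rows(plan=[-3, 5, 12, 0, 0, 0, 0, 0, 12, 0, 0, 0, 0, 0, 14, 0, 0, 0, 0, 0, 0, 0, 0, 0])

```text
time: 25.12
tcp_pos: [0.4427, -0.2058, 0.0231]
eef_rot: [179.7, -0.2, 0.7]
wrist_force: [0.9, 0.0, -0.4]
finger_gap: 0.055
```

Call:
play_rows(plan=[-1, 1, 0, 0, 0, 0, 0, 0, 0, 0, 0, 0])

```text
time: 25.38
tcp_pos: [0.442, -0.2072, 0.0239]
eef_rot: [179.6, -0.2, 0.7]
wrist_force: [0.1, -0.2, 0.2]
finger_gap: 0.0549
```

Call:
play_rows(plan=[0, -3, 1, 0, 0, 0, 0, 0, 0, 0, 0, 0])

```text
time: 25.62
tcp_pos: [0.4422, -0.2041, 0.0233]
eef_rot: [179.6, -0.3, 0.7]
wrist_force: [-0.0, -0.1, 0.2]
finger_gap: 0.0548
```

Call:
play_rows(plan=[0, 0, 0, 0, 0, 0, 0, 0, 0, 0, 0, 0, 0, 0, 0, 0, 0, 0, 0, 0, 0, 0, 0, 0, 0, 0, 0, 0, 0, 0], gripper=15)

```text
time: 26.25
tcp_pos: [0.4423, -0.2041, 0.0237]
eef_rot: [179.6, -0.3, 0.7]
wrist_force: [-0.7, 0.3, 1.0]
finger_gap: 0.0268
```

Call:
play_rows(plan=[0, 0, -35, 0, 0, 0, 0, 0, -40, 0, 0, 0, 0, 0, -35, 0, 0, 0, 23, -34, 0, 0, 0, 0, 23, -34, 0, 0, 0, 0, 23, -34, 0, 0, 0, 0, 23, -34, 0, 0, 0, 0, 23, -34, 0, 0, 0, 0, 23, -34, 0, 0, 0, 0, 23, -34, 0, 0, 0, 0, 16, -30, 0, 0, 0, 0, 0, 0, 0, 0, 0, 0])

```text
time: 27.75
tcp_pos: [0.6209, 0.0754, 0.1344]
eef_rot: [179.6, -0.2, 0.6]
wrist_force: [-0.0, -0.4, -0.5]
finger_gap: 0.0266
```

Call:
play_rows(plan=[2, 2, 20, 0, 0, 0, 0, 0, 20, 0, 0, 0, 0, 0, 20, 0, 0, 0, 0, 0, 20, 0, 0, 0, 0, 0, 8, 0, 0, 0, 0, 0, 0, 0, 0, 0])

```text
time: 28.5
tcp_pos: [0.6217, 0.0701, 0.0437]
eef_rot: [179.6, -0.1, 0.5]
wrist_force: [-0.3, 0.0, 0.1]
finger_gap: 0.027
```

Call:
play_rows(plan=[1, -3, 2, 0, 0, 0, 0, 0, 0, 0, 0, 0])

```text
time: 28.75
tcp_pos: [0.6234, 0.073, 0.0428]
eef_rot: [179.6, -0.2, 0.5]
wrist_force: [0.2, -0.7, -2.0]
finger_gap: 0.0267
```

Call:
play_rows(plan=[0, 0, 2, 0, 0, 0, 0, 0, 1, 0, 0, 0, 0, 0, 0, 0, 0, 0])

```text
time: 29.12
tcp_pos: [0.6238, 0.0731, 0.0404]
eef_rot: [179.6, -0.3, 0.5]
wrist_force: [-0.8, -0.3, -1.4]
finger_gap: 0.0264
```

Call:
play_rows(plan=[0, 0, 1.5, 0, 0, 0, 0, 0, 0, 0, 0, 0])

```text
time: 29.38
tcp_pos: [0.6241, 0.0731, 0.0398]
eef_rot: [179.6, -0.3, 0.5]
wrist_force: [0.5, -0.2, -1.3]
finger_gap: 0.027
```

Call:
play_rows(plan=[0, 0, 0, 0, 0, 0, 0, 0, 0, 0, 0, 0, 0, 0, 0, 0, 0, 0, 0, 0, 0, 0, 0, 0], gripper=55)

```text
time: 29.88
tcp_pos: [0.6242, 0.0731, 0.0397]
eef_rot: [179.6, -0.3, 0.5]
wrist_force: [-0.1, -0.6, -0.2]
finger_gap: 0.0544
```

Call:
play_rows(plan=[0, 0, -20, 0, 0, 0, 0, 0, -40, 0, 0, 0, 0, 0, -40, 0, 0, 0, 0, 0, -40, 0, 0, 0, -40, 10, 0, 0, 0, 0, -40, 10, 0, 0, 0, 0, -40, 10, 0, 0, 0, 0, -40, 10, 0, 0, 0, 0, -40, 10, 0, 0, 0, 0, -20, 0, 0, 0, 0, 0, 0, 0, 0, 0, 0, 0])

```text
time: 31.25
tcp_pos: [0.3978, 0.021, 0.1831]
eef_rot: [179.5, -0.5, 0.5]
wrist_force: [0.9, -0.1, -0.3]
finger_gap: 0.0547
```

```bash
python3 look.py 6; python3 chk.py 6; python3 -c "
from h import *
im=cv2.imread('pics/scene6.png');cv2.imwrite('pics/s6c.png',cv2.resize(im[100:330,160:480],None,fx=2.4,fy=2.4))"
```

```text
31.4 [0.39953574 0.02097615 0.18285669] [179.53619716  -0.48478064   0.5019433 ]
top [298.2 158.6] [ 13  12 129] [0.6151 0.157  0.076 ] [0.6155 0.1574 0.076 ]
top [335.9 158.8] [11 13 76] [0.6245 0.0761 0.0771] [0.6244 0.076  0.076 ]
top [409.6 161.8] [ 14  12 114] [ 0.6349 -0.0837  0.0765] [ 0.6357 -0.0834  0.076 ]
scene [208.3 184.7] [ 14  11 123] [ 0.6376 -0.081   0.0763] [ 0.6371 -0.0819  0.076 ]
scene [236.6 202.7] [ 15  12 142] [0.6297 0.0016 0.0759] [0.6301 0.001  0.076 ]
scene [262.6 219.6] [ 16  12 150] [0.625  0.0721 0.0761] [0.6248 0.0723 0.076 ]
scene [296.5 241.7] [ 16  14 169] [0.6188 0.1582 0.0762] [0.6184 0.1582 0.076 ]
[[336.3231903  300.59838704]
 [347.63884022 392.61922818]]
```

View pics/s6c.png

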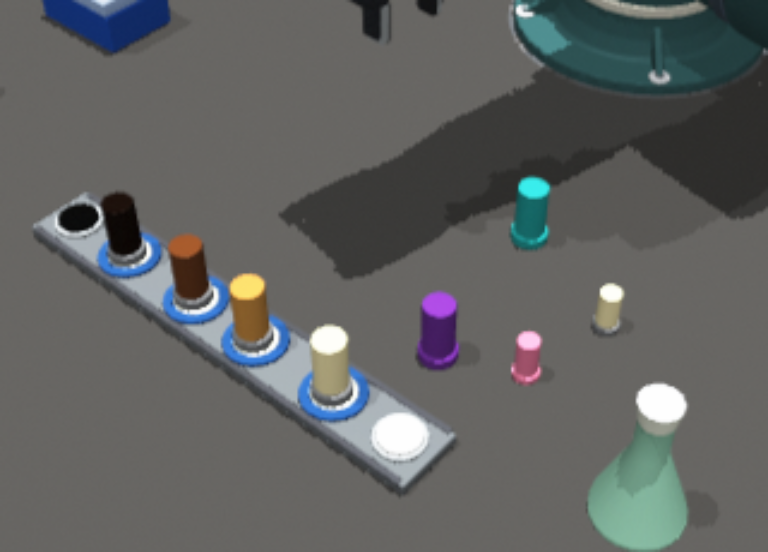

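All four stand in order (dark, russet, amber, pale, then the white tile). In the scene view each is within about 2 mm of its seat's centre, and the gripper is clear.

```bash
python3 -c "
from h import *
print(workorder.finish_job())"
```

```text
the job is handed in; nothing more can be done
None
```

The four standards are on the rail in shade order: pale on seat d next to the white tile, then amber on c, russet on b and dark on a at the black-tile end. I handed the job in after about 31 s of the 102 s allowed; no verdict was reported.

- **Position:** in the scene camera, each standard's top is within about 2 mm of its seat's centre, against the 10 mm allowed.
- **Upright and seated:** all four tops read about 76 mm high, which is right for an upright standard resting on its seat. I judged upright from this and from the picture, and did not measure tilt.
- **Flask and look-alikes:** these stand where they were in the last picture. The arm is clear, with the gripper open and empty.
- **Where the views disagreed:** the top and scene cameras differed by about 2–3 mm throughout, in line with the stated calibration, so I averaged them. In the last top view, the amber top was partly masked and read about 3 mm off, while russet was missing, likely hidden by the arm. The scene camera and an earlier top view show russet in place.

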